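# Square up a paraffin block in the corner jig

## Task

Lift the white dust cover with the red knob off the squaring jig and stand it upright on the free bench, clear of the jig. Then take the paraffin wax block and press it, lying flat on the jig's bed, into the corner with its long side against the long blue stop and its short side against the short blue stop, with a moderate push, not ramming it. Finish while still holding it pressed against both stops, without disturbing the coverslip box, the petri dish or the dropper bottle.

Things in the scene. Friction and masses are not known exactly. Their poses are not given: they have to be found in the camera images.
- jig: Squaring jig fixed to the bench: a flat grey metal plate 90 x 90 mm, whose upper face (the bed) is 12 mm above the bench. Origin at the centre of the plate's underside, z up. Two blue stops, 8 mm high and 10 mm thick, stand on the bed at its +x and +y sides. A block 34 x 42 mm seated in the corner, long side along y, has its centre exactly over the origin. Friction on the bed (and stops) can pass for a stop: do not press down hard.
- jig_corner (a point): The corner of the jig: the point on the bed (12 mm above the bench) where the planes of the two stop faces meet, at x = +17, y = +21 mm in the jig's frame; axes as the jig's. The free space for the block lies toward -x and -y of it.
- long_stop: Long blue stop, rigid, 52 mm long (along jig y, from y = -23 to +29 mm), 10 mm thick, 8 mm high over the bed; its working face looks to jig -x and lies at jig x = +17 mm. Origin at the middle of its underside. Because the stops are only 8 mm high, fingers that grip the block by its upper 11 mm pass above them.
- short_stop: Short blue stop, rigid, 26 mm long (along jig x, from x = -12 to +14 mm), 10 mm thick, 8 mm high over the bed; its working face looks to jig -y and lies at jig y = +21 mm. Origin at the middle of its underside.
- cover_knob (a point): Centre of the round red knob's grip (22 mm diameter, 15 mm tall) on the loose white dust cover, which is a thin box open below, 74 x 74 mm, walls 3 mm, 30 mm high, 54 mm high with the knob, about 90 g. This point is 44 mm above the cover's lower rim. At the start the cover stands on the jig's bed over the stops, its sides nearly parallel to the plate's. z axis up when upright.
- block_center (a point): Centre of the cream paraffin wax block, half-way up: 34 mm (its x) by 42 mm (its y) by 22 mm high, slightly rounded edges, rigid, about 45 g. It lies flat on the bench at the start, centre 11 mm above the bench. Half a turn about z makes no difference.
- wax_block: The same wax block; origin at the centre of its underside.
- coverslip_box: Green flat box 46 x 62 x 16 mm lying on the bench, origin under its centre; a bystander. It and the wax block change places from time to time.
- petri_dish: Clear petri dish, 58 mm across, 15 mm high, origin under its centre; a bystander.
- dropper_bottle: Brown dropper bottle with red rubber top, 43 mm across, 112 mm high, origin under its centre; a bystander.
- partition: Fixed upright black partition that closes off the bench to the robot's right: 733 mm long along the world x axis (x = 0.185 to 0.918 m), 17 mm thick (y = -0.245 to -0.228 m), its top 232 mm above the bench; a small hook on it reaches to y = -0.19 m near x = 0.76 m. The arm may start beyond it and must then first rise over it. Origin at the floor, below its middle.
Not all that is in view belongs to the job. What is shaped like the wax_block but yellow is not meant. Leave any green look-alike of the jig alone.

How it is judged:
On the way, in this order (a step that is already met when the one before it is completed fails the run):
1. the dust cover is lifted clear of the jig, upright (height (world z) of cover_knob above 0.08 m and angle between cover_knob's own z axis and vertical below 0.3 rad), for 0.1 s.
2. the dust cover stands upright on the bench clear of the jig, let go (height (world z) of cover_knob below 0.048 m and angle between cover_knob's own z axis and vertical below 0.08 rad and horizontal distance between cover_knob and jig above 0.08 m and horizontal distance between the grasp point and cover_knob above 0.05 m), for 0.2 s.
At the end, for the whole second after the job is handed in: The block lies flat on the bed within 2.5 mm, within 2 mm of the corner in both directions and 0.05 rad of square, long side to the long stop, pressed on each stop with 1 to 40 N by the fingers still touching it; the dust cover stands upright on the bench clear of the jig (contact force between wax_block and long_stop between 1 and 40 N and contact force between wax_block and short_stop between 1 and 40 N and contact force between the fingers and wax_block above 1 N and x of block_center in the frame of jig between -0.002 and 0.002 m and y of block_center in the frame of jig between -0.002 and 0.002 m and z of block_center in the frame of jig below 0.0255 m and angle between the y axis of wax_block and the y axis of jig, either way round below 0.05 rad and angle between the z axis of wax_block and the z axis of jig, either way round below 0.06 rad and height (world z) of cover_knob below 0.048 m and angle between cover_knob's own z axis and vertical below 0.08 rad and horizontal distance between cover_knob and jig above 0.08 m); the arm keeps its last pose, push and grip.
It fails at once if a bystander is moved more than 20 mm or tipped (distance of any of coverslip_box, petri_dish, dropper_bottle from where it was at the start of the episode above 0.02 m or angle between dropper_bottle's own z axis and vertical above 0.5 rad).
It fails at once if the block is rammed against a stop with more than 60 N (contact force between wax_block and long_stop above 60 N or contact force between wax_block and short_stop above 60 N).
It also fails if it takes over 72 s, if anything falls off the work surface, if the arm or the gripper's body presses on something with over 40 N, if the wrist force passes 120 N, or if a joint passes its speed limit or range.

## Robot

A 6-joint arm with a two-finger parallel gripper is mounted at the origin on a cart in front of the work surface, level with it; the furniture and walls round the work are solid. World frame = base frame: x ahead of the robot, y to its left, z up, the work surface at z = 0. Lengths are in m, angles in rad, forces in N, time in s.
With the tool pointing down it reaches from about 0.25 to 0.775 m from the base axis. Payload 8.9 kg.
Tool frame: the origin (TCP) lies at the very end of the fingers, on their centre line; the grasp point (between the pads) lies 19 mm behind it; z points along the fingers, y is the direction in which the jaws open and shut (so a half turn about z gives the same grasp; the last joint's range is limited). The gripper opens to 85 mm and grips with 20 to 120 N. Pads are 22 mm wide; open, the fingers measure 114 mm over their backs; the gripper's body (76 mm by 85 mm) begins 54 mm behind the grasp point. The pads swing forward as they close: fully open they stand 13 mm farther back than shut.
Start: joints at [1.091, 0.291, -0.153, 1.127, 0, 1.431], TCP at [0.175, 0.495, 0.231] pointing down, gripper open.
Joint ranges: [-2.52, 2.52], [-0.91, 1.74], [-1.3, 1.37], [-1.96, 2.02], [-1.52, 1.47], [-3.14, 3.14]. Speed limits (rad/s): [2.22, 2.22, 2.79, 3.14, 3.14, 3.14].

## Interface

Orientations are given as a 3x3 rotation matrix whose columns are the frame's x, y, z axes.
In Python, from workcell import bot gives the robot as it stands.
- The arm moves only by the tool drive_tool, never from a script. Its argument "deltas" is a list of rows, each an object with "offset": the shift along the world's x, y, z in units of 400 mm (1.0 is 400 mm), a list of three; "twist": the turn, a rotation vector about the world's x, y, z in units of 360 degrees (1.0 is 360 degrees), a list of three; "gripper": the closure, from -1 (fully open) to 1 (shut), so that 0 is half open. In form: [{"offset": [tx, ty, tz], "twist": [rx, ry, rz], "gripper": gripper}, ...]. A call has 1 to 20 rows; each row shifts and turns the commanded pose from where the row before left it; what a row does not reach is not made up. A row lasts 1/12 s, in which the tool goes at most 41.7 mm and 7.16 degrees, less where a joint would pass 70% of its speed; a pose out of reach is approached as far as the arm can. A call with a number of a shift or a turn outside -1 to 1 is refused whole. A call with a gripper value outside its range is refused whole. The fingers move at their own pace and stop on an object; the grip force is fixed at half the most. Time passes only in rows, so rows that do not move let the fingers close. It gives the time, the measured TCP pose, the force and the opening at its end, in the units of the state.
- bot.observe(): the state, without advancing time (a new reading comes with each control period).
- bot.capture(name): name is "side" or "top"; returns a dict with "img" (400x640x3 uint8, blue, green, red), "fovy" (degrees; the focal length in pixels is half the picture's height over the tangent of half this angle, whatever the lens; pixels are square), "cx", "cy" (the principal point, pixels), "dist_coeffs" ([k1, k2, p1, p2, k3] as OpenCV has them; the pictures are not rectified), "R" (3x3) and "t" (3): a world point X has camera coordinates R X + t. Camera axes: x right, y down, z forward; pixel columns grow to the right and rows downward; lengths in m; the calibration is good to about 2 mm. A picture is of the moment at which its call begins. There is no depth.
- bot.hand_in(): hands the job in, once; it reports no verdict.
The state is a dict: "t": time; "qpos": joint angles; "qd": joint speeds; "tau": joint torques, N m; "position": TCP position; "tool_rot": TCP orientation; "ft_force": force on the tool from outside, world axes, zero at the start; "moment": the same for the moment, N m; "width": finger opening in m.
Only numpy, scipy, OpenCV 4.12 (cv2) and the standard library are available. Lean on these libraries where they do the work, as an engineer would, in place of code of your own. Each camera call takes 0.05 s, during which the arm holds its last target.

## Working session

There is one attempt and no reset: what is moved stays moved. The work goes in short steps, Python scripts to look and compute and a tool call to move; the robot and the scene stay as the last step left them, time stands still between calls to the robot, and variables do not carry over. Pictures are saved under pics/ and viewed, and the job is handed in when it is done.

Besides the shell and the picture viewer there is one more tool, called in YAML: its name, and indented under it one key for each argument. drive_tool: Moves the arm, as the interface text tells. Its arguments: {"type":"object","properties":{"deltas":{"type":"array"}},"required":["deltas"]}

```bash
mkdir -p pics; ls; python3 - <<'E'
from workcell import bot
import cv2,numpy as np,pickle
s=bot.observe();print(s['t'],s['position'],s['tool_rot'],s['width'],s['ft_force'])
for n in('side','top'):
    c=bot.capture(n);pickle.dump(c,open(f'{n}0.pkl','wb'));cv2.imwrite(f'pics/{n}0.png',c['img'])
    print(n,c['fovy'],c['cx'],c['cy'],c['dist_coeffs'],c['R'],c['t'])
E
```

```text
pics
0.0 [0.17526632 0.49442657 0.23071138] [[-9.42486663e-01  3.34243185e-01 -6.19443839e-04]
 [ 3.34243704e-01  9.42485953e-01 -1.17262909e-03]
 [ 1.91873834e-04 -1.31223248e-03 -9.99999121e-01]] 0.08545955039142014 [-0.4772033  -0.01207576  0.55093146]
side 55.97833027363924 315.44355069811587 200.57897915845632 [-0.06050983  0.          0.          0.          0.        ] [[-0.99895254 -0.04529062 -0.0065249 ]
 [-0.03597307  0.86543457 -0.49972887]
 [ 0.02827991 -0.4989707  -0.86615731]] [ 0.55666589 -0.21920836  1.05721847]
top 47.229092212184 318.0004559155911 196.6505196800047 [-0.08607828  0.          0.          0.          0.        ] [[-0.02057954 -0.99958621 -0.02009684]
 [-0.98876884  0.02332479 -0.14762159]
 [ 0.14802927  0.01683314 -0.98883971]] [0.10031504 0.51130104 1.16655652]
```

View pics/side0.png

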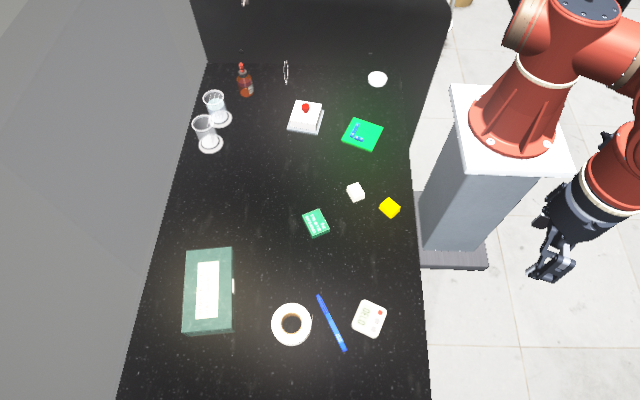

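View pics/top0.png

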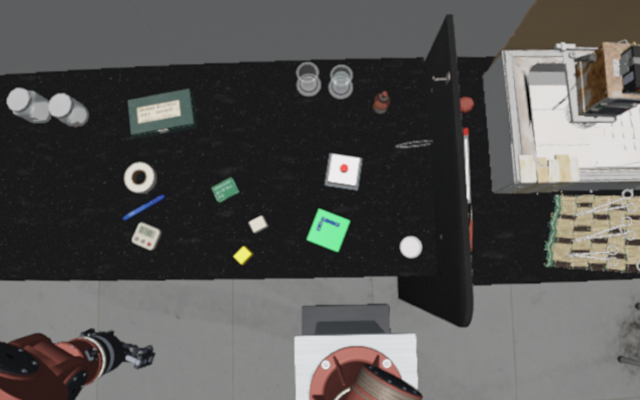

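Candidates:
- **Cover and knob:** top (344,169), side (305,108). The red bottle top at top (381,97) and the red thing behind the partition at (467,104) could be mistaken for it.
- **Wax block:** cream at top (258,224), side (356,192). The yellow look-alike is at top (243,256), and the white timer at (146,236).
- **Jig:** grey, under the cover. The green look-alike is at top (328,230).

I'll check the choice in one close crop and measure.

```bash
cat > h.py <<'E'
import cv2,numpy as np,pickle
from scipy.spatial.transform import Rotation
def K(c):
    f=c['img'].shape[0]/2/np.tan(np.radians(c['fovy'])/2)
    return np.array([[f,0,c['cx']],[0,f,c['cy']],[0,0,1.]])
def rays(c,px):
    u=cv2.undistortPoints(np.array(px,float).reshape(-1,1,2),K(c),np.array(c['dist_coeffs'],float)).reshape(-1,2)
    R=np.array(c['R']);t=np.array(c['t'])
    d=np.c_[u,np.ones(len(u))]@R
    return -R.T@t,d/np.linalg.norm(d,axis=1)[:,None]
def plane(c,px,z):
    o,d=rays(c,px);return o+d*((z-o[2])/d[:,2])[:,None]
def tri(c1,p1,c2,p2):
    o1,d1=rays(c1,[p1]);o2,d2=rays(c2,[p2]);d1=d1[0];d2=d2[0]
    s=np.linalg.lstsq(np.c_[d1,-d2],o2-o1,rcond=None)[0]
    a=o1+s[0]*d1;b=o2+s[1]*d2;return (a+b)/2,np.linalg.norm(a-b)
def proj(c,X):
    return cv2.projectPoints(np.array(X,float).reshape(-1,1,3),cv2.Rodrigues(np.array(c['R']))[0],np.array(c['t'],float),K(c),np.array(c['dist_coeffs'],float))[0].reshape(-1,2)
def crop(c,x0,y0,x1,y1,k,fn):
    cv2.imwrite(fn,cv2.resize(c['img'][y0:y1,x0:x1],None,fx=k,fy=k,interpolation=cv2.INTER_CUBIC))
def comp(c,mask,box,):
    x0,y0,x1,y1=box
    m=np.zeros_like(mask);m[y0:y1,x0:x1]=mask[y0:y1,x0:x1]
    n,l,st,ce=cv2.connectedComponentsWithStats(m.astype(np.uint8))
    i=1+np.argmax(st[1:,4]);return (l==i),ce[i],st[i]
E
python3 - <<'E'
from h import *
T=pickle.load(open('top0.pkl','rb'));S=pickle.load(open('side0.pkl','rb'))
a=cv2.resize(T['img'][130:270,210:370],None,fx=4,fy=4,interpolation=cv2.INTER_CUBIC)
cv2.imwrite('pics/ct0.png',a)
crop(S,280,60,420,220,4,'pics/cs0.png') 
E
```

```text
(no output)
```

View pics/ct0.png

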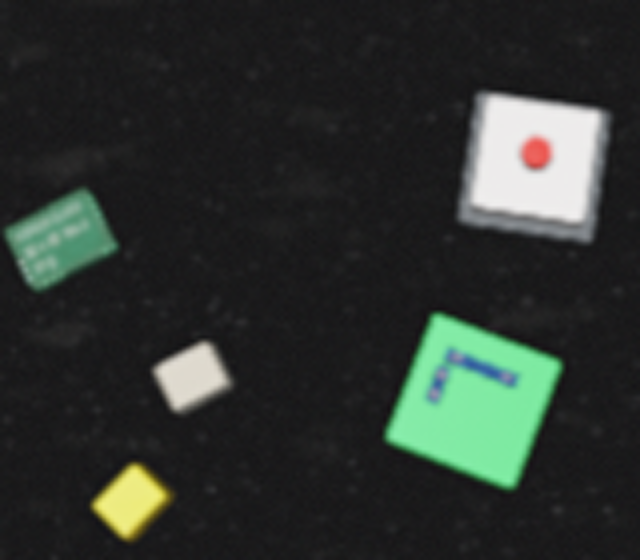

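View pics/cs0.png

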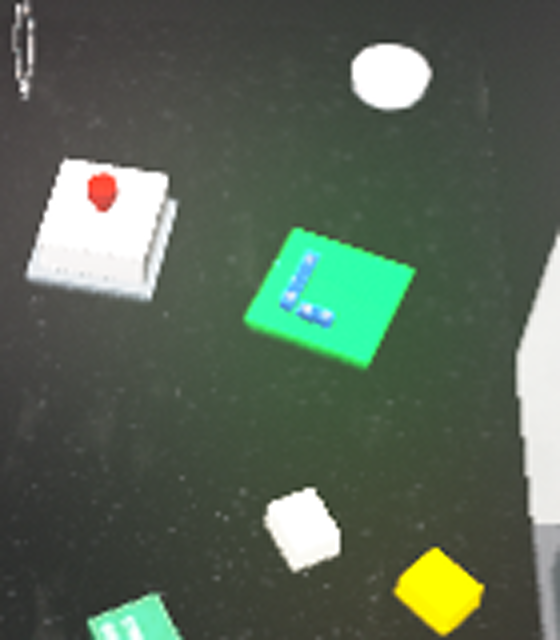

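The crops show the cover with its red knob at top (344,168) / side (305,108), and the cream block at top (258,224) / side (356,192). The yellow block and green jig are separate. Next I'll measure them.

```bash
python3 - <<'E'
from h import *
np.set_printoptions(precision=4,suppress=True)
T=pickle.load(open('top0.pkl','rb'));S=pickle.load(open('side0.pkl','rb'))
def red(c):
    b,g,r=[c['img'][...,i].astype(int) for i in range(3)];return (r>g+60)&(r>b+60)
mt,ct,_=comp(T,red(T),(325,150,365,195));ms,cs,_=comp(S,red(S),(285,90,330,135))
print('knob',ct,cs,tri(T,ct,S,cs), mt.sum(),ms.sum())
def br(c,th):return c['img'].min(axis=2)>th
mt,ct,st=comp(T,br(T,100),(240,205,280,245));ms,cs,ss=comp(S,br(S,100),(340,175,372,210))
print('block',ct,cs,tri(T,ct,S,cs),st,ss)
for th in(100,150,180,200):
  for n,c,bx in(('T',T,(240,205,280,245)),('S',S,(340,175,372,210)),('Tc',T,(315,140,375,200)),('Sc',S,(275,85,340,145))):
    m,ce,_=comp(c,br(c,th),bx)
    cn=cv2.findContours(m.astype(np.uint8),cv2.RETR_EXTERNAL,2)[0][0]
    r=cv2.minAreaRect(cn);z=.022 if n in 'TS' else .042
    print(th,n,r, 'corners@z',z);print(plane(c,cv2.boxPoints(r),z)[:,:2].tolist())
E
```

```text
knob [343.75   167.5833] [305.1607 107.4107] (array([0.5848, 0.0199, 0.0582]), np.float64(0.0020164031275276707)) 48 56
block [257.5049 223.6359] [355.2316 191.8787] (array([0.4475, 0.2535, 0.0117]), np.float64(0.0012957657711111703)) [249 216  18  17 206] [346 182  19  21 272]
100 T ((257.5, 223.50001525878906), (12.969193458557129, 15.652474403381348), 63.43495178222656) corners@z 0.022
[[0.45420153909092387, 0.2783162325055074], [0.4721496518835092, 0.24073049626604803], [0.440805510015203, 0.22534796420804032], [0.42295512908619665, 0.26279379712453454]]
100 S ((355.29998779296875, 191.89999389648438), (19.225383758544922, 15.256270408630371), 60.2551155090332) corners@z 0.022
[[0.47557590956858437, 0.2480262592209696], [0.44268029704310635, 0.2243590911797685], [0.41998264673022434, 0.27188012407974677], [0.45230882170657316, 0.2943851325090973]]
100 Tc ((343.1515808105469, 170.82275390625), (33.2777099609375, 32.83268737792969), 8.530765533447266) corners@z 0.042
[[0.5447147568768416, 0.07177153531669177], [0.6323477502653796, 0.0567788820564925], [0.6166987648808493, -0.030450
[... 3222 characters left out ...]
1526], [0.4211766586918887, 0.27175588830467623], [0.45336813029211953, 0.29157661312765437]]
200 Tc ((343.42193603515625, 169.25721740722656), (28.130578994750977, 27.142210006713867), 8.746162414550781) corners@z 0.042
[[0.5553905788156279, 0.06308731534732952], [0.6278404708558465, 0.050351144767690016], [0.6143413335728496, -0.023299967438429964], [0.5421725768275616, -0.009906848240059121]]
200 Sc ((305.56756591796875, 116.09459686279297), (33.37299346923828, 30.249412536621094), 9.462321281433105) corners@z 0.042
[[0.6299885833957412, 0.08158340799943109], [0.6253478611632559, -0.028170631946140223], [0.5322330603465867, -0.01061262349950598], [0.5417912547255306, 0.09700780320822544]]
```

drive_tool:
  deltas:
    - {"offset": [0.05, -0.06, 0], "twist": [0, 0, 0], "gripper": -1}
    - {"offset": [0.05, -0.06, 0], "twist": [0, 0, 0], "gripper": -1}
    - {"offset": [0.05, -0.06, 0], "twist": [0, 0, 0], "gripper": -1}
    - {"offset": [0.05, -0.06, 0], "twist": [0, 0, 0], "gripper": -1}
    - {"offset": [0.05, -0.06, 0], "twist": [0, 0, 0], "gripper": -1}
    - {"offset": [0.05, -0.06, 0], "twist": [0, 0, 0], "gripper": -1}
    - {"offset": [0.05, -0.06, 0], "twist": [0, 0, 0], "gripper": -1}
    - {"offset": [0.05, -0.06, 0], "twist": [0, 0, 0], "gripper": -1}
    - {"offset": [0.05, -0.06, 0], "twist": [0, 0, 0], "gripper": -1}
    - {"offset": [0.05, -0.06, 0], "twist": [0, 0, 0], "gripper": -1}
    - {"offset": [0.05, -0.06, 0], "twist": [0, 0, 0], "gripper": -1}
    - {"offset": [0.05, -0.06, 0], "twist": [0, 0, 0], "gripper": -1}
    - {"offset": [0.05, -0.06, 0], "twist": [0, 0, 0], "gripper": -1}
    - {"offset": [0.05, -0.06, 0], "twist": [0, 0, 0], "gripper": -1}
    - {"offset": [0.05, -0.06, 0], "twist": [0, 0, 0], "gripper": -1}
    - {"offset": [0.05, -0.06, 0], "twist": [0, 0, 0], "gripper": -1}
    - {"offset": [0.05, -0.06, 0], "twist": [0, 0, 0], "gripper": -1}
    - {"offset": [0.05, -0.06, 0], "twist": [0, 0, 0], "gripper": -1}
    - {"offset": [0.05, -0.06, 0], "twist": [0, 0, 0], "gripper": -1}
    - {"offset": [0, 0, 0], "twist": [0, 0, 0], "gripper": -1}

```text
t: 1.77
position: [0.5583, 0.0348, 0.2306]
tool_rot: [[-0.941, 0.338, 0.001], [0.338, 0.941, -0.001], [-0.001, -0.001, -1.0]]
ft_force: [-0.9, 0.7, 0.4]
width: 0.0854
```

drive_tool:
  deltas:
    - {"offset": [0.067, -0.037, 0], "twist": [0, 0, 0], "gripper": -1}
    - {"offset": [0, 0, -0.07], "twist": [0, 0, 0], "gripper": -1}
    - {"offset": [0, 0, -0.07], "twist": [0, 0, 0], "gripper": -1}
    - {"offset": [0, 0, -0.07], "twist": [0, 0, 0], "gripper": -1}
    - {"offset": [0, 0, -0.07], "twist": [0, 0, 0], "gripper": -1}
    - {"offset": [0, 0, -0.06], "twist": [0, 0, 0], "gripper": -1}
    - {"offset": [0, 0, -0.05], "twist": [0, 0, 0], "gripper": -1}
    - {"offset": [0, 0, -0.03], "twist": [0, 0, 0], "gripper": -1}
    - {"offset": [0, 0, -0.02], "twist": [0, 0, 0], "gripper": -1}
    - {"offset": [0, 0, 0], "twist": [0, 0, 0], "gripper": -1}
    - {"offset": [0, 0, 0], "twist": [0, 0, 0], "gripper": -1}

```text
t: 2.68
position: [0.5822, 0.0242, 0.0554]
tool_rot: [[-0.943, 0.334, -0.0], [0.334, 0.943, 0.0], [0.0, -0.0, -1.0]]
ft_force: [0.7, 0.0, 1.0]
width: 0.0856
```

drive_tool:
  deltas:
    - {"offset": [0.007, -0.01, -0.01], "twist": [0, 0, 0], "gripper": -1}
    - {"offset": [0, 0, -0.012], "twist": [0, 0, 0], "gripper": -1}
    - {"offset": [0, 0, 0], "twist": [0, 0, 0], "gripper": -1}

```text
t: 2.93
position: [0.5853, 0.0197, 0.0463]
tool_rot: [[-0.942, 0.335, 0.0], [0.335, 0.942, -0.0], [-0.0, 0.0, -1.0]]
ft_force: [-0.4, -0.2, -0.2]
width: 0.0852
```

```bash
python3 - <<'E'
from workcell import bot
from h import *
c=bot.capture('side');crop(c,250,50,410,170,5,'pics/s1.png');c=bot.capture('top');crop(c,290,110,410,210,6,'pics/t1.png')
E
```

```text
(no output)
```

View pics/s1.png

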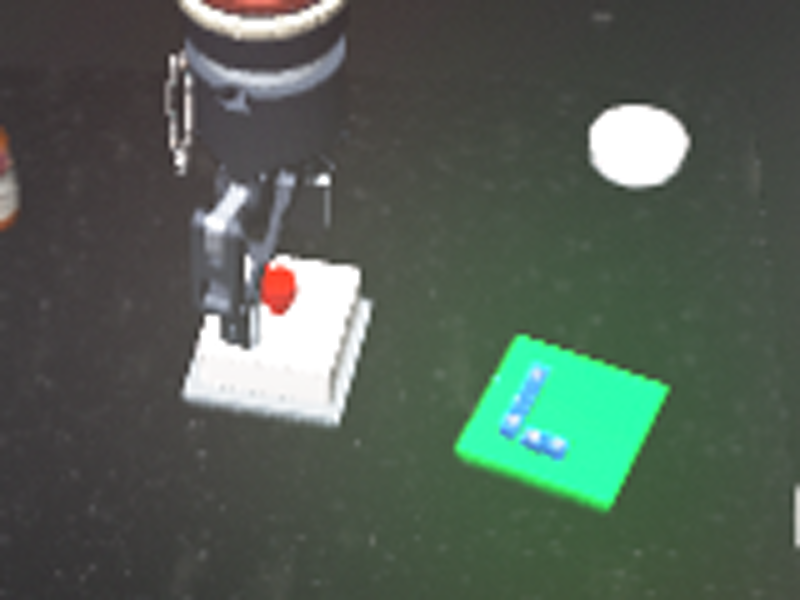

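The fingers stand over the cover, on either side of the knob at crop (278,288). No contact so far, so I'll close.

drive_tool:
  deltas:
    - {"offset": [0, 0, 0], "twist": [0, 0, 0], "gripper": 1}
    - {"offset": [0, 0, 0], "twist": [0, 0, 0], "gripper": 1}
    - {"offset": [0, 0, 0], "twist": [0, 0, 0], "gripper": 1}
    - {"offset": [0, 0, 0], "twist": [0, 0, 0], "gripper": 1}
    - {"offset": [0, 0, 0], "twist": [0, 0, 0], "gripper": 1}
    - {"offset": [0, 0, 0], "twist": [0, 0, 0], "gripper": 1}
    - {"offset": [0, 0, 0], "twist": [0, 0, 0], "gripper": 1}
    - {"offset": [0, 0, 0], "twist": [0, 0, 0], "gripper": 1}

```text
t: 3.7
position: [0.5852, 0.02, 0.0468]
tool_rot: [[-0.942, 0.334, 0.0], [0.334, 0.942, -0.0], [-0.0, 0.0, -1.0]]
ft_force: [-1.8, 0.3, 5.6]
width: 0.0195
```

drive_tool:
  deltas:
    - {"offset": [0, 0, 0.01], "twist": [0, 0, 0], "gripper": 1}
    - {"offset": [0, 0, 0.02], "twist": [0, 0, 0], "gripper": 1}
    - {"offset": [0, 0, 0.03], "twist": [0, 0, 0], "gripper": 1}
    - {"offset": [0, 0, 0.04], "twist": [0, 0, 0], "gripper": 1}
    - {"offset": [0, 0, 0.04], "twist": [0, 0, 0], "gripper": 1}
    - {"offset": [0, 0, 0.04], "twist": [0, 0, 0], "gripper": 1}
    - {"offset": [0, 0, 0.02], "twist": [0, 0, 0], "gripper": 1}
    - {"offset": [0, 0, 0], "twist": [0, 0, 0], "gripper": 1}
    - {"offset": [0, 0, 0], "twist": [0, 0, 0], "gripper": 1}

```text
t: 4.45
position: [0.5852, 0.02, 0.1266]
tool_rot: [[-0.942, 0.334, 0.001], [0.334, 0.942, -0.0], [-0.001, 0.0, -1.0]]
ft_force: [0.7, 1.1, -2.5]
width: 0.0196
```

```bash
python3 - <<'E'
from workcell import bot
from h import *
c=bot.capture('side');crop(c,230,30,410,150,4,'pics/s2.png')
E
```

```text
(no output)
```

View pics/s2.png

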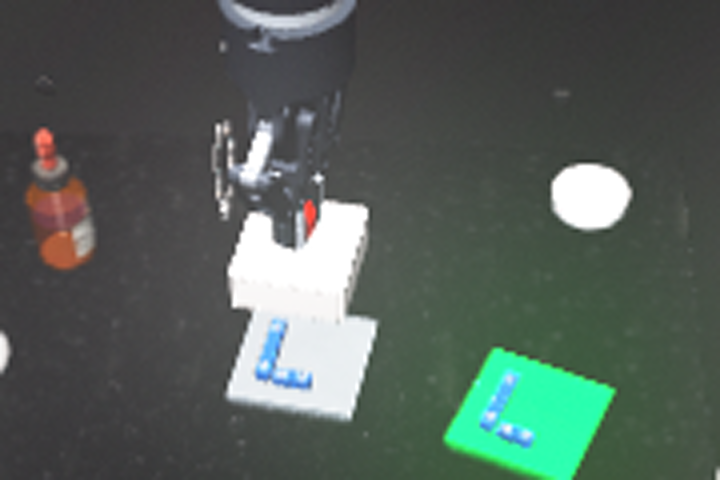

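drive_tool:
  deltas:
    - {"offset": [0.01, 0.03, 0], "twist": [0, 0, 0], "gripper": 1}
    - {"offset": [0.01, 0.05, 0], "twist": [0, 0, 0], "gripper": 1}
    - {"offset": [0.01, 0.06, 0], "twist": [0, 0, 0], "gripper": 1}
    - {"offset": [0.01, 0.06, 0], "twist": [0, 0, 0], "gripper": 1}
    - {"offset": [0.01, 0.06, 0], "twist": [0, 0, 0], "gripper": 1}
    - {"offset": [0.01, 0.06, 0], "twist": [0, 0, 0], "gripper": 1}
    - {"offset": [0.01, 0.05, 0], "twist": [0, 0, 0], "gripper": 1}
    - {"offset": [0.01, 0.03, 0], "twist": [0, 0, 0], "gripper": 1}
    - {"offset": [0.01, 0.02, 0], "twist": [0, 0, 0], "gripper": 1}
    - {"offset": [0, 0, -0.04], "twist": [0, 0, 0], "gripper": 1}
    - {"offset": [0, 0, -0.05], "twist": [0, 0, 0], "gripper": 1}
    - {"offset": [0, 0, -0.05], "twist": [0, 0, 0], "gripper": 1}
    - {"offset": [0, 0, -0.03], "twist": [0, 0, 0], "gripper": 1}
    - {"offset": [0, 0, -0.02], "twist": [0, 0, 0], "gripper": 1}
    - {"offset": [0, 0, -0.01], "twist": [0, 0, 0], "gripper": 1}
    - {"offset": [0, 0, -0.01], "twist": [0, 0, 0], "gripper": 1}
    - {"offset": [0, 0, -0.01], "twist": [0, 0, 0], "gripper": 1}
    - {"offset": [0, 0, 0], "twist": [0, 0, 0], "gripper": 1}

```text
t: 6.0
position: [0.6212, 0.1879, 0.0384]
tool_rot: [[-0.942, 0.334, 0.0], [0.334, 0.942, 0.0], [-0.0, 0.0, -1.0]]
ft_force: [0.4, -0.4, -0.5]
width: 0.0192
```

Lower gently to contact.

drive_tool:
  deltas:
    - {"offset": [0, 0, -0.003], "twist": [0, 0, 0], "gripper": 1}
    - {"offset": [0, 0, -0.003], "twist": [0, 0, 0], "gripper": 1}
    - {"offset": [0, 0, -0.003], "twist": [0, 0, 0], "gripper": 1}
    - {"offset": [0, 0, 0], "twist": [0, 0, 0], "gripper": 1}

```text
t: 6.33
position: [0.6211, 0.188, 0.035]
tool_rot: [[-0.942, 0.334, 0.0], [0.334, 0.942, 0.0], [-0.0, 0.0, -1.0]]
ft_force: [0.0, -0.5, -1.3]
width: 0.0197
```

drive_tool:
  deltas:
    - {"offset": [0, 0, -0.002], "twist": [0, 0, 0], "gripper": 1}
    - {"offset": [0, 0, -0.002], "twist": [0, 0, 0], "gripper": 1}
    - {"offset": [0, 0, 0], "twist": [0, 0, 0], "gripper": 1}

```text
t: 6.58
position: [0.6212, 0.1881, 0.0348]
tool_rot: [[-0.943, 0.334, 0.001], [0.334, 0.943, 0.0], [-0.001, 0.0, -1.0]]
ft_force: [-4.6, -1.7, 12.0]
width: 0.0196
```

drive_tool:
  deltas:
    - {"offset": [0, 0, 0.003], "twist": [0, 0, 0], "gripper": -1}
    - {"offset": [0, 0, 0], "twist": [0, 0, 0], "gripper": -1}
    - {"offset": [0, 0, 0], "twist": [0, 0, 0], "gripper": -1}
    - {"offset": [0, 0, 0], "twist": [0, 0, 0], "gripper": -1}
    - {"offset": [0, 0, 0], "twist": [0, 0, 0], "gripper": -1}
    - {"offset": [0, 0, 0], "twist": [0, 0, 0], "gripper": -1}
    - {"offset": [0, 0, 0], "twist": [0, 0, 0], "gripper": -1}
    - {"offset": [0, 0, 0], "twist": [0, 0, 0], "gripper": -1}
    - {"offset": [0, 0, 0.05], "twist": [0, 0, 0], "gripper": -1}
    - {"offset": [0, 0, 0.07], "twist": [0, 0, 0], "gripper": -1}
    - {"offset": [0, 0, 0.07], "twist": [0, 0, 0], "gripper": -1}
    - {"offset": [0, 0, 0.07], "twist": [0, 0, 0], "gripper": -1}
    - {"offset": [0, 0, 0.07], "twist": [0, 0, 0], "gripper": -1}
    - {"offset": [0, 0, 0.04], "twist": [0, 0, 0], "gripper": -1}
    - {"offset": [-0.06, 0, 0], "twist": [0, 0, 0], "gripper": -1}
    - {"offset": [-0.07, 0, 0], "twist": [0, 0, 0], "gripper": -1}
    - {"offset": [-0.07, 0, 0], "twist": [0, 0, 0], "gripper": -1}
    - {"offset": [-0.07, 0, 0], "twist": [0, 0, 0], "gripper": -1}
    - {"offset": [-0.07, 0, 0], "twist": [0, 0, 0], "gripper": -1}
    - {"offset": [-0.05, 0, 0], "twist": [0, 0, 0], "gripper": -1}

```text
t: 8.25
position: [0.4626, 0.1879, 0.1825]
tool_rot: [[-0.943, 0.334, -0.001], [0.334, 0.943, -0.0], [0.001, -0.0, -1.0]]
ft_force: [-0.4, 0.0, -0.5]
width: 0.0849
```

```bash
python3 - <<'E'
from workcell import bot
from h import *
for n in('side','top'):
    c=bot.capture(n);pickle.dump(c,open(f'{n}3.pkl','wb'))
    if n=='side':crop(c,220,70,420,220,4,'pics/s3.png')
    else: crop(c,210,110,410,260,4,'pics/t3.png')
E
```

```text
(no output)
```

View pics/s3.png

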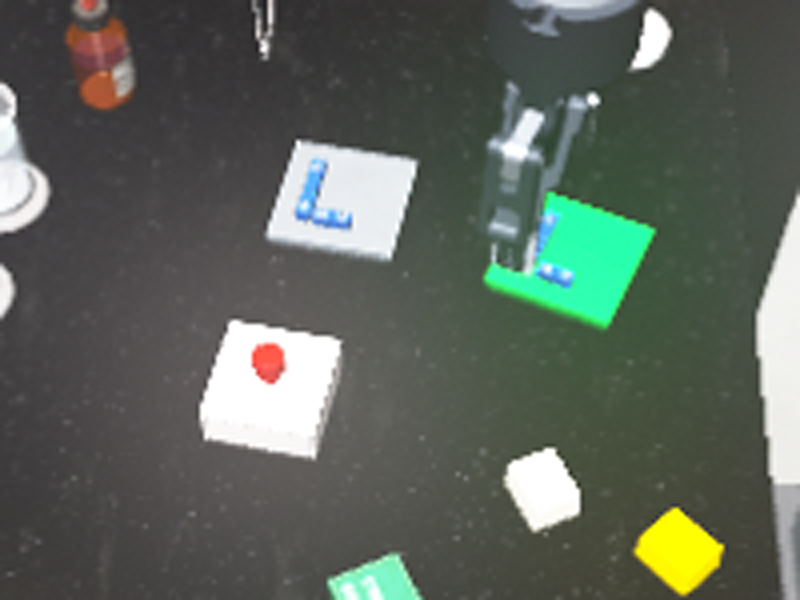

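View pics/t3.png

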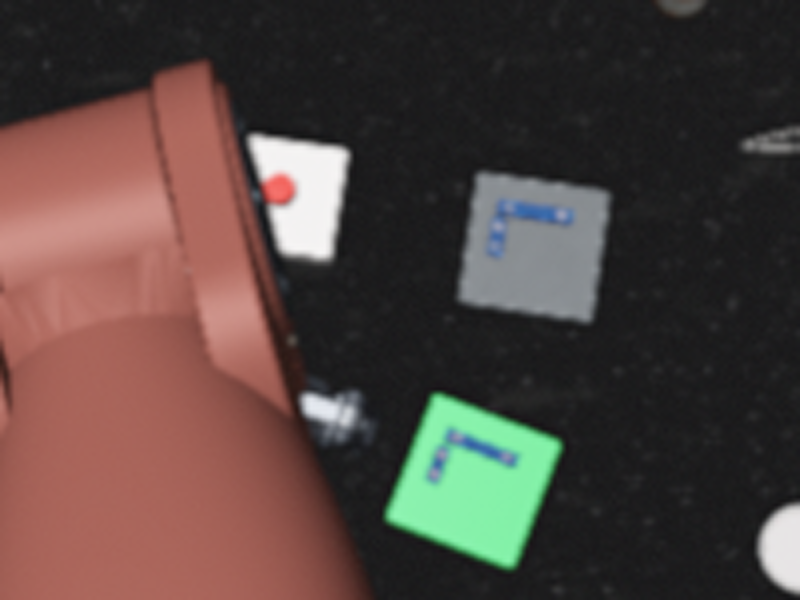

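```bash
python3 - <<'E'
from h import *
np.set_printoptions(precision=4,suppress=True)
T=pickle.load(open('top3.pkl','rb'));S=pickle.load(open('side3.pkl','rb'))
print('cams',rays(T,[[0,0]])[0],rays(S,[[0,0]])[0])
def quad(c,box,k=8,th=None):
    x0,y0,x1,y1=box
    g=cv2.resize(c['img'][y0:y1,x0:x1].max(axis=2),None,fx=k,fy=k,interpolation=cv2.INTER_CUBIC)
    t=th or cv2.threshold(g,0,255,cv2.THRESH_OTSU)[0]
    m=(g>t).astype(np.uint8);cn=max(cv2.findContours(m,0,1)[0],key=cv2.contourArea)
    h=cv2.convexHull(cn)
    e=0.02*cv2.arcLength(h,True);q=cv2.approxPolyDP(h,e,True).reshape(-1,2)
    return (q+.5)/k-.5+[x0,y0],t
for n,c,bx in(('T',T,(320,148,368,196)),('S',S,(282,100,330,140))):
    for th in (None,):
        q,t=quad(c,bx,th=th);print(n,t,q.tolist());p=plane(c,q,.012);print(p,'mean',p.mean(0))
def blue(c):
    b,g,r=[c['img'][...,i].astype(int) for i in range(3)];return (b>r+25)&(b>g+15)
mt,ct,st=comp(T,blue(T),(320,148,368,196));ms,cs,ss=comp(S,blue(S),(282,100,330,140))
print('blue',ct,cs,tri(T,ct,S,cs),st,ss)
def red(c):
    b,g,r=[c['img'][...,i].astype(int) for i in range(3)];return (r>g+60)&(r>b+60)
mt,ct,st=comp(T,red(T),(275,150,290,165));ms,cs,_=comp(S,red(S),(275,145,300,175))
print('knob',tri(T,ct,S,cs),ct,st)
for n,c,bx in(('T',pickle.load(open('top0.pkl','rb')),(243,208,273,240)),('S',S,(338,175,372,212))):
    q,t=quad(c,bx);print(n,t,q.tolist());
    for z in(0,.022):print(z,plane(c,q,z)[:,:2].tolist())
E
```

```text
cams [0.3349 0.0687 1.231 ] [0.5183 0.7424 0.8098]
T 88.0 [[329.3125, 152.9375], [361.5625, 158.0625], [356.8125, 189.8125], [324.4375, 184.3125]]
[[ 0.6375  0.056   0.012 ]
 [ 0.621  -0.0315  0.012 ]
 [ 0.5336 -0.0156  0.012 ]
 [ 0.5508  0.0714  0.012 ]] mean [0.5857 0.0201 0.012 ]
S 157.0 [[293.9375, 104.5625], [323.5625, 109.9375], [316.9375, 134.4375], [286.3125, 128.8125]]
[[ 0.6208 -0.0341  0.012 ]
 [ 0.5347 -0.0165  0.012 ]
 [ 0.5497  0.0745  0.012 ]
 [ 0.635   0.0577  0.012 ]] mean [0.5851 0.0204 0.012 ]
blue [339.8904 164.7945] [299.4035 119.6754] (array([0.6014, 0.0284, 0.0183]), np.float64(0.0017831397361092636)) [331 159  23  16 146] [294 109  14  19 114]
knob (array([0.6207, 0.19  , 0.0484]), np.float64(0.0008368644054982848)) [279.098 156.902] [275 153   9   8  51]
T 117.0 [[261.6875, 215.4375], [266.6875, 225.5625], [253.0625, 231.9375], [248.3125, 221.6875]]
0 [[0.47126142766132517, 0.24363249993064], [0.44341690565484626, 0.23013098118078484], [0.4269087525818744, 0.26724016005391876], [0.45500271920087276, 0.280181809634871]]
0.022 [[0.46882517585572203, 0.24050644196885612], [0.44147826823300446, 0.2272462112515622], [0.4252651352870269, 0.2636922054173935], [0.4528570296534194, 0.27640257248684913]]
S 164.0 [[357.9375, 181.5625], [364.4375, 192.0625], [364.4375, 197.1875], [352.9375, 202.3125], [345.5625, 188.9375], [347.6875, 184.6875]]
0 [[0.4386216492377945, 0.21528929729483226], [0.4226201627134877, 0.24608554078185013], [0.4229186767820051, 0.26108456300162663], [0.4517009777068859, 0.27703102103255256], [0.47016571689599435, 0.2388142738879605], [0.4648223910059622, 0.22585854619563084]]
0.022 [[0.44078625131588584, 0.22961050840610875], [0.42521947774938007, 0.2595701092427663], [0.42550988207550117, 0.27416165248842506], [0.45351025319977456, 0.28967489252260153], [0.47147336015766944, 0.2524963811171405], [0.4662751965935638, 0.23989262214328222]]
```

drive_tool:
  deltas:
    - {"offset": [-0.005, 0.02, 0], "twist": [0, 0, 0.0155], "gripper": -1}
    - {"offset": [-0.005, 0.02, 0], "twist": [0, 0, 0.0155], "gripper": -1}
    - {"offset": [-0.005, 0.02, -0.03], "twist": [0, 0, 0.0155], "gripper": -1}
    - {"offset": [-0.005, 0.02, -0.05], "twist": [0, 0, 0.0155], "gripper": -1}
    - {"offset": [-0.005, 0.02, -0.05], "twist": [0, 0, 0.0155], "gripper": -1}
    - {"offset": [-0.005, 0.02, -0.05], "twist": [0, 0, 0.0155], "gripper": -1}
    - {"offset": [-0.005, 0.02, -0.05], "twist": [0, 0, 0.0155], "gripper": -1}
    - {"offset": [-0.004, 0.018, -0.05], "twist": [0, 0, 0.0155], "gripper": -1}
    - {"offset": [0, 0, -0.05], "twist": [0, 0, 0], "gripper": -1}
    - {"offset": [0, 0, 0], "twist": [0, 0, 0], "gripper": -1}
    - {"offset": [0, 0, 0], "twist": [0, 0, 0], "gripper": -1}

```text
t: 9.27
position: [0.4493, 0.251, 0.05]
tool_rot: [[-0.906, -0.424, -0.002], [-0.424, 0.906, -0.001], [0.002, 0.0, -1.0]]
ft_force: [-0.5, -0.9, -0.1]
width: 0.0853
```

```bash
python3 - <<'E'
from workcell import bot
from h import *
c=bot.capture('side');crop(c,310,140,430,240,6,'pics/s4.png');c=bot.capture('top');crop(c,210,180,310,280,6,'pics/t4.png')
s=bot.observe();print(s['position'],np.degrees(np.arctan2(s['tool_rot'][1][1],s['tool_rot'][0][1])))
E
```

```text
[0.45056891 0.25138147 0.05151202] 115.06392043658992
```

View pics/s4.png

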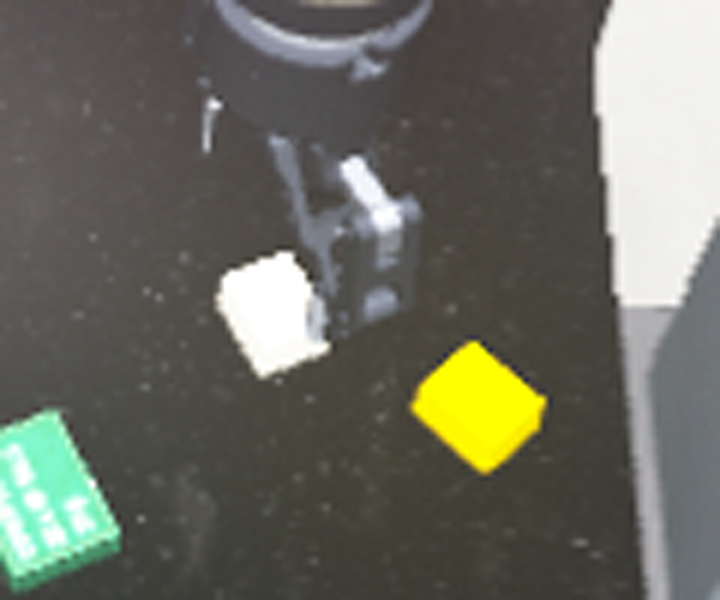

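View pics/t4.png

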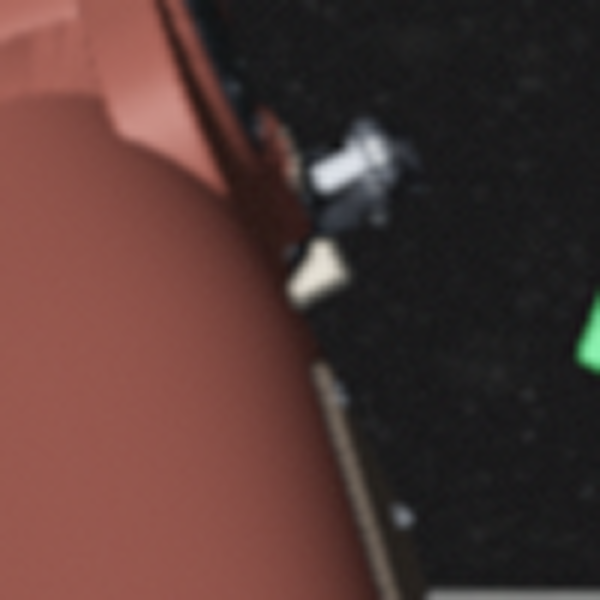

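```bash
python3 - <<'E'
from h import *
c=pickle.load(open('side3.pkl','rb'))
y=np.array([-.424,.906,0]);x=np.array([.906,.424,0]);p=np.array([.448,.251,.05])
for s in(1,-1):
  for w in(-.011,.011):
    print(s,w,(proj(c,[p+s*.0427*y+w*x+[0,0,dz] for dz in(0.013,)])-[310,140])*6)
print((proj(c,[[.447,.251,.022],[.447,.251,0.011]])-[310,140])*6)
E
```

```text
1 -0.011 [[352.85407692 314.02088599]]
1 0.011 [[301.6505204  332.88193896]]
-1 -0.011 [[258.17782323 147.34643649]]
-1 0.011 [[208.73789882 164.58172031]]
[[273.07067205 292.63938026]
 [270.80243884 306.62255728]]
```

drive_tool:
  deltas:
    - {"offset": [-0.005, 0, -0.02], "twist": [0, 0, 0], "gripper": -1}
    - {"offset": [0, 0, -0.03], "twist": [0, 0, 0], "gripper": -1}
    - {"offset": [0, 0, -0.03], "twist": [0, 0, 0], "gripper": -1}
    - {"offset": [0, 0, -0.02], "twist": [0, 0, 0], "gripper": -1}
    - {"offset": [0, 0, 0], "twist": [0, 0, 0], "gripper": -1}

```text
t: 9.78
position: [0.4468, 0.2508, 0.0095]
tool_rot: [[-0.906, -0.424, -0.001], [-0.424, 0.906, -0.0], [0.001, 0.0, -1.0]]
ft_force: [-0.8, -0.1, -1.0]
width: 0.085
```

drive_tool:
  deltas:
    - {"offset": [0, 0, 0], "twist": [0, 0, 0], "gripper": 1}
    - {"offset": [0, 0, 0], "twist": [0, 0, 0], "gripper": 1}
    - {"offset": [0, 0, 0], "twist": [0, 0, 0], "gripper": 1}
    - {"offset": [0, 0, 0], "twist": [0, 0, 0], "gripper": 1}
    - {"offset": [0, 0, 0], "twist": [0, 0, 0], "gripper": 1}
    - {"offset": [0, 0, 0], "twist": [0, 0, 0], "gripper": 1}
    - {"offset": [0, 0, 0], "twist": [0, 0, 0], "gripper": 1}

```text
t: 10.37
position: [0.448, 0.2514, 0.0116]
tool_rot: [[-0.905, -0.424, 0.001], [-0.424, 0.905, 0.0], [-0.001, -0.0, -1.0]]
ft_force: [-3.0, -0.8, 10.6]
width: 0.0369
```

drive_tool:
  deltas:
    - {"offset": [0, 0, 0.01], "twist": [0, 0, 0], "gripper": 1}
    - {"offset": [0, 0, 0.03], "twist": [0, 0, 0], "gripper": 1}
    - {"offset": [0, 0, 0.04], "twist": [0, 0, 0], "gripper": 1}
    - {"offset": [0, 0, 0.04], "twist": [0, 0, 0], "gripper": 1}
    - {"offset": [0, 0, 0.04], "twist": [0, 0, 0], "gripper": 1}
    - {"offset": [0, 0, 0.04], "twist": [0, 0, 0], "gripper": 1}
    - {"offset": [0, 0, 0], "twist": [0, 0, 0], "gripper": 1}
    - {"offset": [0, 0, 0], "twist": [0, 0, 0], "gripper": 1}

```text
t: 11.03
position: [0.4482, 0.2515, 0.0913]
tool_rot: [[-0.905, -0.424, 0.002], [-0.424, 0.905, 0.001], [-0.002, -0.0, -1.0]]
ft_force: [-0.7, -0.2, -0.4]
width: 0.037
```

```bash
python3 - <<'E'
from workcell import bot
from h import *
c=bot.capture('side');crop(c,310,120,430,220,6,'pics/s5.png');pickle.dump(c,open('side5.pkl','wb'))
E
```

```text
(no output)
```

View pics/s5.png

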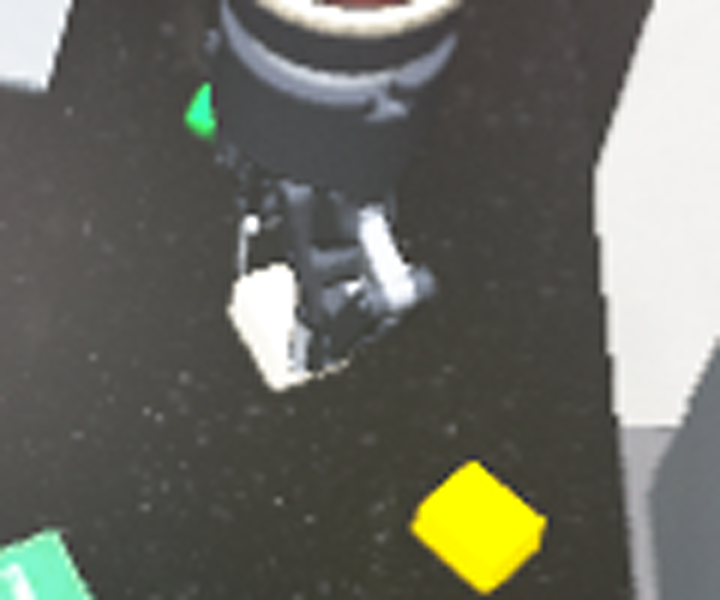

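drive_tool:
  deltas:
    - {"offset": [0.01, -0.02, 0], "twist": [0, 0, -0.008], "gripper": 1}
    - {"offset": [0.02, -0.04, 0], "twist": [0, 0, -0.009], "gripper": 1}
    - {"offset": [0.028, -0.055, 0], "twist": [0, 0, -0.009], "gripper": 1}
    - {"offset": [0.028, -0.055, 0], "twist": [0, 0, -0.009], "gripper": 1}
    - {"offset": [0.028, -0.055, 0], "twist": [0, 0, -0.009], "gripper": 1}
    - {"offset": [0.028, -0.055, 0], "twist": [0, 0, -0.009], "gripper": 1}
    - {"offset": [0.028, -0.055, 0], "twist": [0, 0, -0.009], "gripper": 1}
    - {"offset": [0.028, -0.055, 0], "twist": [0, 0, -0.009], "gripper": 1}
    - {"offset": [0.028, -0.055, 0], "twist": [0, 0, -0.009], "gripper": 1}
    - {"offset": [0.028, -0.055, 0], "twist": [0, 0, -0.009], "gripper": 1}
    - {"offset": [0.028, -0.05, 0], "twist": [0, 0, -0.009], "gripper": 1}
    - {"offset": [0.02, -0.03, 0], "twist": [0, 0, 0], "gripper": 1}
    - {"offset": [0.012, -0.019, 0], "twist": [0, 0, 0], "gripper": 1}
    - {"offset": [0, 0, 0], "twist": [0, 0, 0], "gripper": 1}
    - {"offset": [0, 0, 0], "twist": [0, 0, 0], "gripper": 1}

```text
t: 12.33
position: [0.5725, 0.0121, 0.09]
tool_rot: [[-0.984, 0.175, -0.001], [0.175, 0.984, 0.0], [0.001, 0.0, -1.0]]
ft_force: [0.0, -0.0, -1.4]
width: 0.0367
```

```bash
python3 - <<'E'
from workcell import bot
from h import *
np.set_printoptions(precision=4,suppress=True)
s=bot.observe();print(s['t'],s['position'],np.degrees(np.arctan2(s['tool_rot'][1][1],s['tool_rot'][0][1])),s['ft_force'])
c=bot.capture('side');crop(c,270,80,370,160,7,'pics/s6.png')
E
```

```text
12.3333 [0.5725 0.0121 0.09  ] 79.89886768878071 [ 0.0333 -0.0481 -1.3525]
```

View pics/s6.png

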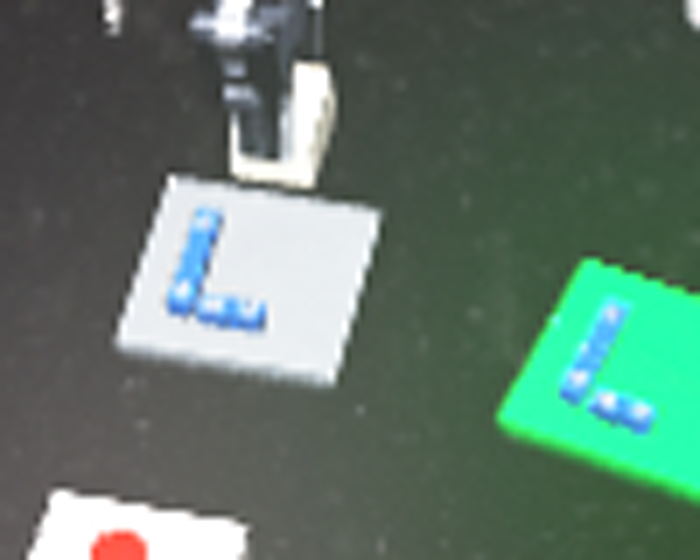

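```bash
python3 - <<'E'
from h import *
np.set_printoptions(precision=4,suppress=True)
c=pickle.load(open('side3.pkl','rb'))
px=np.array([[232,174],[312,189],[234,168]])/7+[270,80]-.43
a=np.radians(-10.1);R=np.array([[np.cos(a),-np.sin(a)],[np.sin(a),np.cos(a)]])
for z in(.0795,):
  p=plane(c,px,z);print(p);print((p[:,:2]-[.5725,.0121])@R*1000)
E
```

```text
[[0.589  0.0302 0.0795]
 [0.5585 0.0368 0.0795]
 [0.5885 0.0271 0.0795]]
[[ 13.0852  20.7451]
 [-18.1174  21.8272]
 [ 13.0808  17.5744]]
```

drive_tool:
  deltas:
    - {"offset": [0, 0, -0.03], "twist": [0, 0, 0], "gripper": 1}
    - {"offset": [0, 0, -0.04], "twist": [0, 0, 0], "gripper": 1}
    - {"offset": [0, 0, -0.04], "twist": [0, 0, 0], "gripper": 1}
    - {"offset": [0, 0, -0.03], "twist": [0, 0, 0], "gripper": 1}
    - {"offset": [0, 0, -0.015], "twist": [0, 0, 0], "gripper": 1}
    - {"offset": [0, 0, -0.005], "twist": [0, 0, 0], "gripper": 1}
    - {"offset": [0, 0, 0], "twist": [0, 0, 0], "gripper": 1}
    - {"offset": [0, 0, 0], "twist": [0, 0, 0], "gripper": 1}

```text
t: 13.05
position: [0.5734, 0.012, 0.0272]
tool_rot: [[-0.984, 0.176, 0.001], [0.176, 0.984, -0.0], [-0.001, 0.0, -1.0]]
ft_force: [0.3, -0.4, -0.5]
width: 0.0368
```

drive_tool:
  deltas:
    - {"offset": [0, 0, -0.003], "twist": [0, 0, 0], "gripper": 1}
    - {"offset": [0, 0, -0.003], "twist": [0, 0, 0], "gripper": 1}
    - {"offset": [0, 0, 0], "twist": [0, 0, 0], "gripper": 1}

```text
t: 13.3
position: [0.5732, 0.0116, 0.0243]
tool_rot: [[-0.984, 0.176, 0.0], [0.176, 0.984, -0.0], [-0.0, 0.0, -1.0]]
ft_force: [-0.2, 0.3, 0.1]
width: 0.037
```

drive_tool:
  deltas:
    - {"offset": [0, 0, -0.002], "twist": [0, 0, 0], "gripper": 1}
    - {"offset": [0, 0, 0], "twist": [0, 0, 0], "gripper": 1}

```text
t: 13.47
position: [0.5733, 0.0115, 0.0236]
tool_rot: [[-0.984, 0.177, 0.001], [0.177, 0.984, -0.0], [-0.001, 0.0, -1.0]]
ft_force: [-1.0, 0.1, 2.2]
width: 0.037
```

drive_tool:
  deltas:
    - {"offset": [0, 0, -0.001], "twist": [0, 0, 0], "gripper": 1}
    - {"offset": [0, 0, 0], "twist": [0, 0, 0], "gripper": 1}

```text
t: 13.63
position: [0.5733, 0.0115, 0.0236]
tool_rot: [[-0.984, 0.177, 0.001], [0.177, 0.984, -0.0], [-0.001, 0.0, -1.0]]
ft_force: [-2.0, 0.5, 8.1]
width: 0.0372
```

drive_tool:
  deltas:
    - {"offset": [0, 0, 0.001], "twist": [0, 0, 0], "gripper": 1}
    - {"offset": [0.006, 0.0027, 0], "twist": [0, 0, 0], "gripper": 1}
    - {"offset": [0.006, 0.0027, 0], "twist": [0, 0, 0], "gripper": 1}
    - {"offset": [0.006, 0.0027, 0], "twist": [0, 0, 0], "gripper": 1}
    - {"offset": [0.006, 0.0027, 0], "twist": [0, 0, 0], "gripper": 1}
    - {"offset": [0, 0, 0], "twist": [0, 0, 0], "gripper": 1}
    - {"offset": [0, 0, 0], "twist": [0, 0, 0], "gripper": 1}

```text
t: 14.22
position: [0.5826, 0.0156, 0.0237]
tool_rot: [[-0.984, 0.177, -0.0], [0.177, 0.984, -0.001], [0.0, -0.001, -1.0]]
ft_force: [-2.8, -1.5, 7.4]
width: 0.0368
```

drive_tool:
  deltas:
    - {"offset": [0, 0, 0.001], "twist": [0, 0, 0], "gripper": 1}
    - {"offset": [0.002, -0.0004, 0], "twist": [0, 0, 0], "gripper": 1}
    - {"offset": [0.002, -0.0003, 0], "twist": [0, 0, 0], "gripper": 1}
    - {"offset": [0.002, -0.0004, 0], "twist": [0, 0, 0], "gripper": 1}
    - {"offset": [0, 0, 0], "twist": [0, 0, 0], "gripper": 1}

```text
t: 14.63
position: [0.5852, 0.0155, 0.0237]
tool_rot: [[-0.984, 0.177, -0.0], [0.177, 0.984, 0.0], [0.0, 0.0, -1.0]]
ft_force: [-0.9, 0.1, 3.3]
width: 0.037
```

```bash
cat > st.py <<'E'
from workcell import bot
import numpy as np
s=bot.observe();a=np.radians(-10.1);R=np.array([[np.cos(a),-np.sin(a)],[np.sin(a),np.cos(a)]])
print('t',s['t'],'tcp jig mm',(np.array(s['position'][:2])-[.585,.020])@R*1000,'z',s['position'][2]*1000,'F jig',np.array(s['ft_force'][:2])@R,s['ft_force'][2],'M',s['moment'])
E
python3 st.py
```

```text
t 14.6333 tcp jig mm [ 0.97974161 -4.38019479] z 23.655165870649917 F jig [-0.93230154 -0.06579633] 3.295747374011455 M [0.08499635 0.27603336 0.01590975]
```

drive_tool:
  deltas:
    - {"offset": [0.001, -0.0002, 0], "twist": [0, 0, 0], "gripper": 1}
    - {"offset": [0.001, -0.0002, 0], "twist": [0, 0, 0], "gripper": 1}
    - {"offset": [0, 0, 0], "twist": [0, 0, 0], "gripper": 1}

```text
t: 14.88
position: [0.5859, 0.0154, 0.0237]
tool_rot: [[-0.984, 0.177, -0.0], [0.177, 0.984, 0.0], [0.0, 0.0, -1.0]]
ft_force: [-1.2, 0.8, 2.2]
width: 0.0371
```

```bash
python3 st.py
```

```text
t 14.8833 tcp jig mm [ 1.67128783 -4.39905943] z 23.670028563847 F jig [-1.3718802   0.60063335] 2.1966661987256515 M [ 0.13602565  0.3939455  -0.01854696]
```

drive_tool:
  deltas:
    - {"offset": [0.001, -0.0002, 0], "twist": [0, 0, 0], "gripper": 1}
    - {"offset": [0.001, -0.0002, 0], "twist": [0, 0, 0], "gripper": 1}
    - {"offset": [0, 0, 0], "twist": [0, 0, 0], "gripper": 1}

```text
t: 15.13
position: [0.586, 0.0153, 0.0237]
tool_rot: [[-0.984, 0.176, -0.001], [0.176, 0.984, 0.0], [0.001, 0.0, -1.0]]
ft_force: [-4.5, 1.4, 5.9]
width: 0.0368
```

```bash
python3 st.py
```

```text
t 15.1333 tcp jig mm [ 1.76908192 -4.42864945] z 23.651317796535714 F jig [-4.72243171  0.61864957] 5.919898454666046 M [ 0.2359602   1.00912148 -0.00312348]
```

drive_tool:
  deltas:
    - {"offset": [-0.001, 0.0002, 0.0005], "twist": [0, 0, 0], "gripper": 1}
    - {"offset": [0.0003, 0.002, 0], "twist": [0, 0, 0], "gripper": 1}
    - {"offset": [0.0003, 0.002, 0], "twist": [0, 0, 0], "gripper": 1}
    - {"offset": [0.0003, 0.002, 0], "twist": [0, 0, 0], "gripper": 1}
    - {"offset": [0, 0, 0], "twist": [0, 0, 0], "gripper": 1}

```text
t: 15.55
position: [0.5864, 0.0176, 0.0237]
tool_rot: [[-0.984, 0.177, -0.001], [0.177, 0.984, -0.0], [0.0, -0.0, -1.0]]
ft_force: [-2.4, -2.5, 0.1]
width: 0.0369
```

```bash
python3 st.py
```

```text
t 15.55 tcp jig mm [ 1.79227392 -2.11571412] z 23.709938621831494 F jig [-1.96047246 -2.91970943] 0.1342076840235753 M [-0.38436878  0.66149846 -0.08972387]
```

drive_tool:
  deltas:
    - {"offset": [0.0002, 0.001, 0], "twist": [0, 0, 0], "gripper": 1}
    - {"offset": [0.0002, 0.001, 0], "twist": [0, 0, 0], "gripper": 1}
    - {"offset": [0, 0, 0], "twist": [0, 0, 0], "gripper": 1}

```text
t: 15.8
position: [0.5866, 0.0185, 0.0238]
tool_rot: [[-0.984, 0.176, -0.0], [0.176, 0.984, 0.0], [0.0, 0.0, -1.0]]
ft_force: [-2.7, -1.6, 0.1]
width: 0.0372
```

```bash
python3 st.py
```

```text
t 15.8 tcp jig mm [ 1.80666481 -1.16889668] z 23.76187529737244 F jig [-2.40956894 -2.04860563] 0.06338233382807268 M [-0.24403788  0.70347808 -0.08614707]
```

drive_tool:
  deltas:
    - {"offset": [0.0002, 0.001, 0], "twist": [0, 0, 0], "gripper": 1}
    - {"offset": [0.0002, 0.001, 0], "twist": [0, 0, 0], "gripper": 1}
    - {"offset": [0, 0, 0], "twist": [0, 0, 0], "gripper": 1}

```text
t: 16.05
position: [0.5867, 0.0192, 0.0238]
tool_rot: [[-0.984, 0.176, -0.0], [0.176, 0.984, -0.0], [0.0, -0.0, -1.0]]
ft_force: [-4.0, -2.2, -0.6]
width: 0.0365
```

```bash
python3 st.py
```

```text
t 16.05 tcp jig mm [ 1.83497787 -0.45396082] z 23.78684148296842 F jig [-3.55506879 -2.85705308] -0.5617940213830401 M [-0.40334993  0.86331971 -0.01130791]
```

drive_tool:
  deltas:
    - {"offset": [0.0002, 0.001, 0], "twist": [0, 0, 0], "gripper": 1}
    - {"offset": [0.0002, 0.001, 0], "twist": [0, 0, 0], "gripper": 1}
    - {"offset": [0, 0, 0], "twist": [0, 0, 0], "gripper": 1}

```text
t: 16.3
position: [0.5868, 0.0194, 0.0238]
tool_rot: [[-0.984, 0.177, -0.001], [0.177, 0.984, -0.001], [0.0, -0.002, -1.0]]
ft_force: [-3.9, -4.9, -0.8]
width: 0.0365
```

```bash
python3 st.py
```

```text
t 16.3 tcp jig mm [ 1.87991245 -0.30275674] z 23.79705810282167 F jig [-2.9317625 -5.5089348] -0.7925039832851973 M [-1.10678622  1.08062824 -0.06743964]
```

drive_tool:
  deltas:
    - {"offset": [0.001, 0.0005, -0.0005], "twist": [0, 0, 0], "gripper": 1}
    - {"offset": [0.0012, 0.0006, 0], "twist": [0, 0, 0], "gripper": 1}
    - {"offset": [0, 0, 0], "twist": [0, 0, 0], "gripper": 1}
    - {"offset": [0, 0, 0], "twist": [0, 0, 0], "gripper": 1}

```text
t: 16.63
position: [0.5869, 0.0194, 0.0237]
tool_rot: [[-0.984, 0.177, -0.002], [0.177, 0.984, -0.002], [0.002, -0.002, -1.0]]
ft_force: [-8.5, -7.3, 4.4]
width: 0.0372
```

```bash
python3 st.py; python3 - <<'E'
from workcell import bot
from h import *
for n in('side','top'):
    c=bot.capture(n);pickle.dump(c,open(f'{n}7.pkl','wb'))
    if n=='side':crop(c,265,75,345,150,8,'pics/s7.png')
    else: crop(c,310,130,380,200,8,'pics/t7.png')
E
python3 st.py
```

```text
t 16.6333 tcp jig mm [ 1.92544429 -0.24146096] z 23.744409954857087 F jig [-7.08948617 -8.7105908 ] 4.377753474094339 M [-1.45434155  1.80560952 -0.05134796]
t 16.7333 tcp jig mm [ 1.91689848 -0.26870248] z 23.713229904446294 F jig [-6.22162705 -8.69323619] 4.688867466241587 M [-1.46093005  1.8322929  -0.09708245]
```

View pics/s7.png

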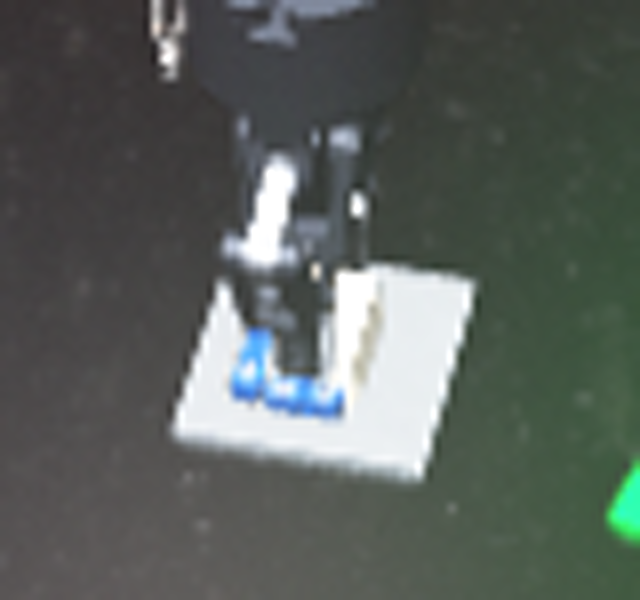

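View pics/t7.png

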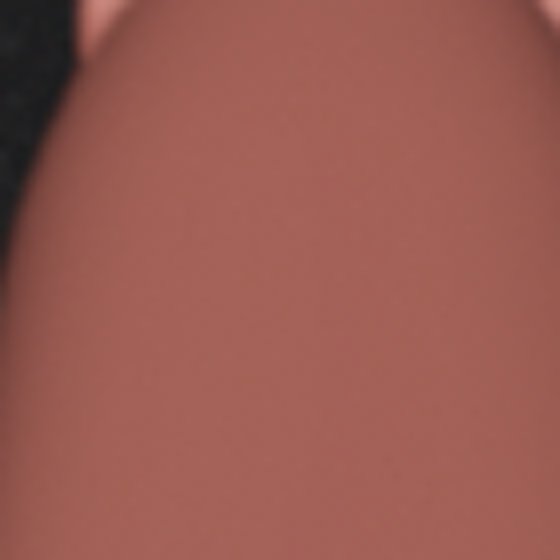

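```bash
python3 - <<'E'
from h import *
np.set_printoptions(precision=4,suppress=True)
c=pickle.load(open('side7.pkl','rb'));c3=pickle.load(open('side3.pkl','rb'))
a=np.radians(-10.2);R=np.array([[np.cos(a),-np.sin(a)],[np.sin(a),np.cos(a)]])
for q in([-17,21,12],[-17,-21,34],[-17,21,34],[17,21,12]):
    w=np.r_[R@np.array(q[:2])/1000+[.585,.02],q[2]/1000];print(q,(proj(c,[w])+.5-[265,75])*8)
def red(c):
    b,g,r=[c['img'][...,i].astype(int) for i in range(3)];return (r>g+60)&(r>b+60)
for k in(c3,c):print('knob px',comp(k,red(k),(275,145,300,175))[1])
d=cv2.absdiff(c['img'],pickle.load(open('side0.pkl','rb'))['img']).max(2)
for n,b in(('box',(298,205,335,242)),('dish',(362,66,392,92)),('bottle',(232,58,258,100))):print(n,d[b[1]:b[3],b[0]:b[2]].max())
E
python3 st.py
```

```text
[-17, 21, 12] [[359.1517 408.7403]]
[-17, -21, 34] [[385.6224 276.4398]]
[-17, 21, 34] [[357.8459 365.4893]]
[17, 21, 12] [[264.1018 392.7332]]
knob px [286.6119 160.0448]
knob px [286.6119 160.0448]
box 32
dish 10
bottle 37
t 16.7333 tcp jig mm [ 1.91689848 -0.26870248] z 23.713229904446294 F jig [-6.22162705 -8.69323619] 4.688867466241587 M [-1.46093005  1.8322929  -0.09708245]
```

```bash
python3 - <<'E'
from h import *
c=pickle.load(open('side7.pkl','rb'))
a=np.radians(-10.2);R=np.array([[np.cos(a),-np.sin(a)],[np.sin(a),np.cos(a)]])
im=cv2.resize(c['img'][100:132,285:320],None,fx=16,fy=16,interpolation=cv2.INTER_NEAREST)
j2=im.copy()
P={}
for x in(-17,17):
  for y in(-21,21):
    for z in(12,34):
      w=np.r_[R@np.array([x,y])/1000+[.585,.02],z/1000];P[x,y,z]=tuple(((proj(c,[w])[0]+.5-[285,100])*16).astype(int).tolist())
for k in P:
  for l in P:
    if sum(i!=j for i,j in zip(k,l))==1:cv2.line(j2,P[k],P[l],(0,0,255),1)
j2=np.clip(j2.astype(float),0,255).astype(np.uint8)
cv2.imwrite('pics/s8.png',j2)
E
```

```text
(no output)
```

View pics/s8.png

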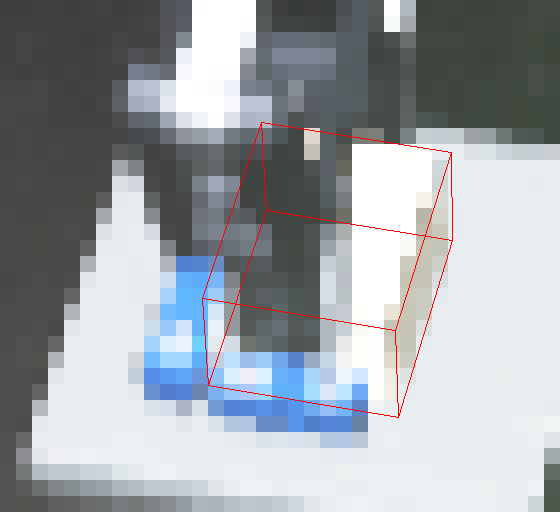

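```bash
python3 - <<'E'
from workcell import bot
print(bot.hand_in())
E
```

```text
the job is handed in; nothing more can be done
None
```

I handed the job in at about 16.7 s, with the wax block still gripped and pressed into the jig's corner. The hand-in gives no verdict, so this rests on my own checks.

**What I did:** I lifted the dust cover by its knob and stood it on the bench at about (0.62, 0.19), roughly 17 cm from the jig. I then gripped the cream block across its 42 mm length, squared it to the jig and set it lightly on the bed. I slid it against the long stop and then the short stop in small steps, watching the force.

**Last checks:**
- **Forces:** the wrist read about 6 N toward the long stop, 9 N toward the short stop and 4.7 N on the bed. Bed friction accounts for about 2 N of the side readings.
- **Block position:** its outline in the side view matched the seated position to within about a pixel (2–3 mm). The point where it stopped on each side agrees with the measured jig pose to about 1 mm. That is close to the 2 mm limit, so the stop contacts are the stronger evidence.
- **Cover:** the knob had not moved in the side image since I let it go.
- **Bystanders:** the coverslip box, petri dish and dropper bottle showed no clear change from the first picture.

**What disagreed or could not be checked:**
- The finger opening read about 37 mm on the 42 mm block and 19.6 mm on the 22 mm knob, so that reading is low.
- The block sat about 2 mm off-centre in the jaws, and I allowed for that.
- The arm hid the block from the top camera at the end, so only the side view confirms the final position.

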